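# Dock the synth's plug-in card and lock it

### The arm

A 6-joint arm with a two-finger parallel gripper is mounted at the origin on the work surface. World frame = base frame: x ahead of the robot, y to its left, z up, the work surface at z = 0. Lengths are in m, angles in rad, forces in N, time in s.
With the tool pointing down it reaches from about 0.375 to 0.9 m from the base axis. Payload 3.1 kg.
Tool frame: the origin (TCP) lies between the finger pads; the fingertips stand 22 mm ahead of it and the grasp point (between the pads) lies 3 mm ahead of it; z points along the fingers, y is the direction in which the jaws open and shut (so a half turn about z gives the same grasp; the last joint's range is limited). The gripper opens to 85 mm and grips with 20 to 120 N. Pads are 22 mm wide; open, the fingers measure 114 mm over their backs; the gripper's body (76 mm by 85 mm) begins 54 mm behind the grasp point. The pads swing forward as they close: fully open they stand 13 mm farther back than shut.
Start: joints at [-1.482, 0.527, 1.433, -0, 1.181, -0.178], TCP at [0.165, -0.603, 0.253] pointing down, gripper open.
Joint ranges: [-3.08, 3.08], [-0.75, 2.2], [0.22, 2.44], [-1.43, 4.57], [0, 2.65], [-2.85, 2.85]. Speed limits (rad/s): [2.79, 2.79, 3.14, 3.14, 3.14, 3.14].

### API

Orientations are given as a unit quaternion [x, y, z, w].
In Python, from station import status, snapshot, manip gives the robot as it stands.
- The arm moves only by the tool move_arm, never from a script. Its argument "plan" is a list that holds one entry, the list of rows, each a list of 7 numbers: the turn, a rotation vector about the tool's x, y, z scaled (see below), then the shift along the tool's x, y, z scaled (see below), then the closure, from 0 (fully open) to 1 (shut). A call has exactly 8 rows; each row is the pose to reach, as a shift and turn from the pose commanded when the call began, along the tool's axes at that moment; what a row does not reach only later rows make up. The controller multiplies each number of a shift by 100 mm and each number of a turn by pi/4 rad. A row lasts 1/8 s, in which the tool goes at most 62.5 mm and 10.7 degrees, less where a joint would pass 70% of its speed; a pose out of reach is approached as far as the arm can. A call with a number of a shift or a turn outside -1 to 1 is refused whole. A call with a gripper value outside its range is refused whole. The fingers move at their own pace and stop on an object; "force" is the grip in N (left out, the last holds). Time passes only in rows, so rows that repeat a pose let the fingers close, or fill a call up. It gives the time, the measured TCP pose, the force and the opening at its end, in the units of the state.
- status.sense(): the state, without advancing time (a new reading comes with each control period).
- snapshot(name): name is "scene" or "top" or "wrist"; returns a dict with "img" (384x512x3 uint8, red, green, blue), "depth" (384x512 float32, m along the optical axis (not along the pixel's ray), 0 where there is no reading), "mtx" (3x3 intrinsics, pixels), "T" (4x4, takes a point from camera to world coordinates). Camera axes: x right, y up, looking along -z (the intrinsics and any distortion apply to the point x, -y, -z); pixel columns grow to the right and rows downward; lengths in m; the calibration is good to about 2 mm. A picture is of the moment at which its call begins.
- manip.sign_off(): hands the job in, once; it reports no verdict.
The state is a dict: "t": time; "q": joint angles; "qd": joint speeds; "tau": joint torques, N m; "tcp_pos": TCP position; "tool_rot": TCP orientation; "force": force on the tool from outside, world axes, zero at the start; "ft_torque": the same for the moment, N m; "finger_gap": opening from 0.0 (shut) to 1.0 (fully open).
Only numpy, scipy, OpenCV 4.12 (cv2) and the standard library are available. Lean on these libraries where they do the work, as an engineer would, in place of code of your own. Each camera call takes 0.05 s, during which the arm holds its last target. There are 200 camera calls.

### The job

Take the plug-in card with a shoulder on both sides out of the leaning wooden holder, stand it upright, metal foot down, in the slot of the desktop sound module and seat it fully. Then slide the module's locking catch fully home so its tongue lies over the card's shoulder, and let go. Leave the other two cards in the holder and everything else on the desk where it is.

Things in the scene. Friction and masses are not known exactly. Their poses are not given: they have to be found in the camera images.
- card_mid (a point): Centre (half-way up) of the loose card to dock: flat grey plate, 12 mm thick (x), 105 mm tall (z, up from its metal foot 52.5 mm below this point). Lower 50 mm: 60 mm wide (y); above it a centred neck 34 mm wide, 55 mm tall, so a 13 mm shoulder on both sides, 2.5 mm below this point. Starts in one of the holder's pockets, leaning 28 degrees, its lower 46 mm inside.
- plain_card_mid (a point): Centre of another grey card, to be left alone: plain rectangle 12 x 60 mm, 86 mm tall, no shoulders. In another pocket of the holder. Axes as for the first card.
- offset_card_mid (a point): Centre (half-way up; mid-width of its lower part) of another grey card, to be left alone: 105 mm tall like the first, but its 34 mm wide neck is flush with one side (13 mm towards +y), so it has one shoulder only. In another pocket of the holder. Axes as for the first card.
- holder: Fixed plywood card holder; origin at the centre of its underside. Base 130 (x) x 234 (y) x 8 mm; on it a block 36 mm thick with three pockets in a row along y, 76 mm apart, the middle one at y = 0. The pockets lean 28 degrees, pointing up and to the holder's -x; each is 15 x 63 mm, 46 mm deep along its axis, mouth about 68 mm above the desk.
- slot (a point): Centre of the slot's mouth, in the flat top of the sound module. z up; the slot is 63 mm long along y, 15 mm wide along x, 40 mm deep, with a 3 mm bevel at the mouth. A card fully seated stands on the slot's floor: its centre 12.5 mm above this point, its shoulders 10 mm and its top 65 mm above.
- dock: Fixed desktop sound module, an aluminium box 160 (x) x 230 (y) x 52 mm high with dark wood cheeks; origin at the centre of its underside. The slot is 35 mm off-centre towards -y, the catch lies on the +y side. Five knobs 11 mm high stand on top along the -x edge, at x = -64 mm; two guide rails 12 mm high flank the catch, 18 mm either side of its line.
- catch_tab (a point): Centre of the black upright tab of the locking catch, to pinch or push: 12 x 12 mm, 36 mm tall, 18.5 to 54.5 mm above the module's top. It is on the slot's line, to its +y side, 100 mm from the slot's centre when open, 72 mm when locked. Axes as for slot. Below it a flat steel tongue, 6 mm thick, reaches 52 mm towards the slot, underside 12.5 mm above the top.
- catch (a joint): Slide of the catch in m: 0 open (drawn back), growing as it moves along -y of the slot towards the card, 0.028 locked (end stop; tongue tip 20 mm from the slot's centre, 10 mm over the shoulder). Starts at 0 to 0.008. Stays where it is left; friction about 1.5 N.
- mug: White mug, 80 mm across, 92 mm tall, on the far part of the desk; bystander. Origin at the centre of its underside.
- screwdriver: Screwdriver lying on the far part of the desk, 180 mm long; bystander. Origin on the desk, axis x along it.
- adapter: Small steel plug adapter standing between holder and module, 26 mm across, 46 mm tall; bystander. Origin at the centre of its underside.
- pedal: Grey effect pedal near the robot, 115 x 66 x 48 mm; bystander. Origin at the centre of its underside.
- microphone: Black microphone with steel grille lying near the robot on the right, 163 mm long along its x from the tail, 50 mm high; bystander. Origin at the tail end, 25 mm above the desk.
- tuner: Flat black tuner on the far part of the desk, 50 x 85 x 16 mm; bystander. Origin at the centre of its underside.
- card: The card to dock as a whole (see card_mid), about 0.1 kg; origin at the centre of the underside of its dark metal foot (lowest 6 mm, 9 x 56 mm). It is the same either way round (half turn about z).
There are look-alikes about, which are no part of the job. Leave any blue or turquoise look-alike of the card alone.

How it is judged:
By the outcome, as a careful person would: the job done as asked, in the order asked, and still so for the second after the job is handed in, with the robot touching nothing.
It also fails if it takes over 54 s, if anything falls off the work surface, if the arm or the gripper's body presses on something with over 40 N, if the wrist force passes 120 N, or if a joint passes its speed limit or range.

## Working session

There is one attempt and no reset: what is moved stays moved. The work goes in short steps, Python scripts to look and compute and a tool call to move; the robot and the scene stay as the last step left them, time stands still between calls to the robot, and variables do not carry over. Pictures are saved under pics/ and viewed, on a budget of 10 in all, crops included, one or two more only if the job needs it, and the job is handed in when it is done.

Besides the shell and the picture viewer there is one more tool, called after "Call:" as name(argument=value, ...), one argument or row to a line, values as JSON. move_arm: Moves the arm, as the interface text tells. Its arguments: {"type":"object","properties":{"plan":{"type":"array"},"force":{"type":"number"}},"required":["plan"]}

```bash
mkdir -p pics; ls
cat > h.py <<'E'
import numpy as np, cv2
from station import status, snapshot, manip
from scipy.spatial.transform import Rotation as R
def save(n,im): cv2.imwrite('pics/'+n+'.png',im[:,:,::-1])
def cloud(s):
    d=s['depth'];K=s['mtx'];v,u=np.mgrid[:d.shape[0],:d.shape[1]]
    p=np.stack([(u-K[0,2])/K[0,0]*d,-(v-K[1,2])/K[1,1]*d,-d],-1)
    w=p@s['T'][:3,:3].T+s['T'][:3,3]; w[d==0]=np.nan; return w
E
python3 - <<'E'
from h import *
s=snapshot('scene');t=snapshot('top')
for n,x in(('scene',s),('top',t)):
    np.savez(n+'.npz',**x); print(n,x['mtx'].tolist(),x['T'].round(3).tolist(),x.keys())
save('a',cv2.resize(s['img'],(768,576))); save('b',cv2.resize(t['img'],(768,576)))
print(status.sense())
E
```

```text
pics
scene [[419.3893281305999, 0.0, 256.18891788644754], [0.0, 419.3893281305999, 195.03097603525774], [0.0, 0.0, 1.0]] [[-0.492, -0.597, 0.634, 1.194], [0.87, -0.323, 0.371, 0.46], [-0.017, 0.734, 0.679, 0.762], [0.0, 0.0, 0.0, 1.0]] dict_keys(['img', 'depth', 'mtx', 'T'])
top [[347.993560670093, 0.0, 250.3533247824613], [0.0, 347.993560670093, 189.825018298144], [0.0, 0.0, 1.0]] [[0.004, 0.985, -0.17, 0.401], [-1.0, 0.001, -0.016, 0.066], [-0.015, 0.17, 0.985, 1.008], [0.0, 0.0, 0.0, 1.0]] dict_keys(['img', 'depth', 'mtx', 'T'])
{'t': 0.1, 'q': array([-1.48252554e+00,  5.28397305e-01,  1.43376920e+00, -8.22942815e-06,
        1.18138808e+00, -1.78513714e-01]), 'qd': array([ 0.00246591, -0.00047838, -0.00096107,  0.00045936,  0.00076084,
        0.00047861]), 'tau': array([-5.00323440e-04, -4.43305242e+01, -1.78586072e+01, -2.55766272e-04,
        3.88158645e-03, -6.26285711e-06]), 'tcp_pos': array([ 0.16473418, -0.60228217,  0.25241819]), 'tool_rot': array([ 9.91115753e-01,  1.32998503e-01,  4.04463616e-05, -9.80139457e-04]), 'force': array([-0.21040346, -1.00661271, -0.17367115]), 'ft_torque': array([-0.10023438,  0.01712471,  0.00304527]), 'finger_gap': 0.9964555431791595}
```

View pics/a.png

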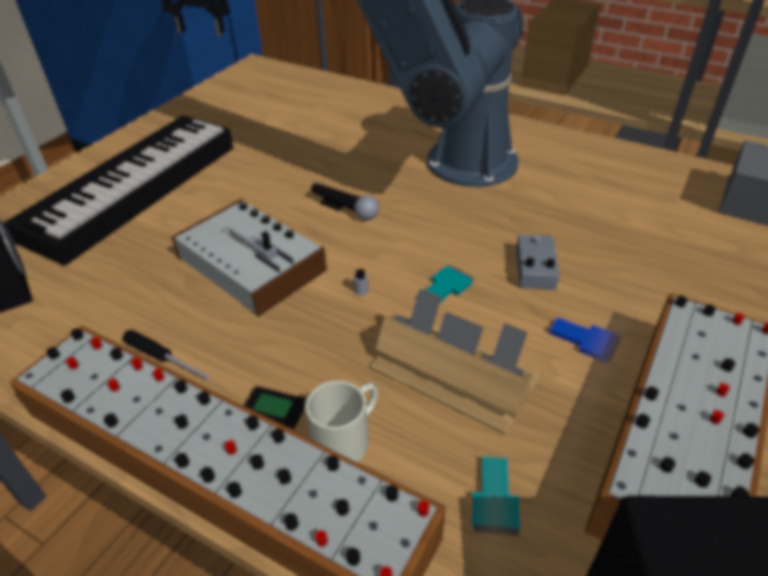

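View pics/b.png

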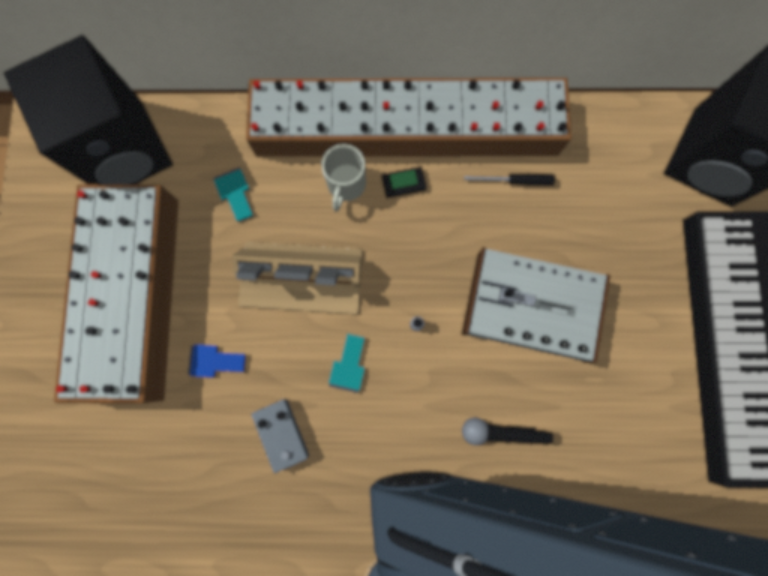

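The holder's cards lie at scene (427,310), (460,333) and (510,348). The dock is at scene (250,255) and top (537,305), with its catch towards +y. Next I'll crop in and measure.

Run:
```python
from h import *
s=dict(np.load('scene.npz'));t=dict(np.load('top.npz'))
a=s['img'][180:300,240:370];b=t['img'][155:250,145:415]
A=cv2.resize(a,None,fx=4.5,fy=4.5,interpolation=cv2.INTER_CUBIC)
B=cv2.resize(b,None,fx=2.9,fy=2.9,interpolation=cv2.INTER_CUBIC)
save('c',A);save('d',B)
for n,x in(('s',s),('t',t)):
    w=cloud(x); hsv=cv2.cvtColor(x['img'],cv2.COLOR_RGB2HSV)
    print(n,'desk z',np.nanmedian(w[...,2]), 'nan',np.isnan(w[...,2]).mean())
    m=(hsv[...,1]<95)&(w[...,2]>.06)&(w[...,2]<.2)&(w[...,0]>.3)&(w[...,0]<.68)&(w[...,1]>-.05)&(w[...,1]<.33)
    nl,lab,st,ce=cv2.connectedComponentsWithStats(m.astype(np.uint8))
    for i in range(1,nl):
        if st[i,4]>20:
            p=w[lab==i]; print(st[i],p.mean(0).round(3),p.min(0).round(3),p.max(0).round(3))
    # dock top
    m=(abs(w[...,2]-.052)<.006)&(w[...,0]>.3)&(w[...,0]<.7)&(w[...,1]<-.05)&(w[...,1]>-.5)
    m=cv2.morphologyEx(m.astype(np.uint8),cv2.MORPH_OPEN,np.ones((3,3)))
    nl,lab,st,ce=cv2.connectedComponentsWithStats(m); i=1+st[1:,4].argmax()
    p=w[lab==i]; r=cv2.minAreaRect(p[:,:2].astype(np.float32)); print('dock',st[i],p.mean(0),r)
    # holder base/block
    m=(w[...,2]>.055)&(w[...,2]<.08)&(w[...,0]>.4)&(w[...,0]<.68)&(w[...,1]>-.05)&(w[...,1]<.33)&(hsv[...,1]>=95)
    nl,lab,st,ce=cv2.connectedComponentsWithStats(m.astype(np.uint8)); i=1+st[1:,4].argmax()
    p=w[lab==i]; r=cv2.minAreaRect(p[:,:2].astype(np.float32)); print('holder',st[i],p.mean(0),r)
```

```text
s desk z -0.0003832170833936166 nan 0.0039825439453125
[263 193  31  31 471] [0.58  0.165 0.092] [0.555 0.118 0.061] [0.602 0.186 0.122]
[291 209  31  28 543] [0.587 0.231 0.086] [0.567 0.191 0.06 ] [0.606 0.261 0.106]
[321 216  30  35 533] [0.589 0.306 0.093] [0.562 0.271 0.061] [0.61  0.33  0.124]
dock [ 115  135  102   63 2830] [ 0.5436676  -0.21204233  0.05107954] ((0.5327370762825012, -0.21681147813796997), (0.2454007863998413, 0.16758708655834198), 77.51383209228516)
holder [ 254  210   90   51 1060] [0.61253264 0.22493186 0.06594366] ((0.5995833873748779, 0.22082693874835968), (0.2199668139219284, 0.04752572625875473), 87.21451568603516)
t desk z 0.0003293904696342054 nan 0.0040740966796875
[ 158  169   82   21 1140] [0.592 0.223 0.083] [0.556 0.112 0.06 ] [0.623 0.33  0.124]
dock [ 310  165   97   76 4506] [ 0.53311816 -0.22059453  0.05129921] ((0.5323860049247742, -0.21797427535057068), (0.2426678091287613, 0.16326650977134705), 77.11272430419922)
holder [197 172   4   3   6] [0.60909494 0.22334232 0.07332668] ((0.6090208888053894, 0.22332055866718292), (0.003924947697669268, 0.008526795543730259), 22.838937759399414)
```

View pics/c.png

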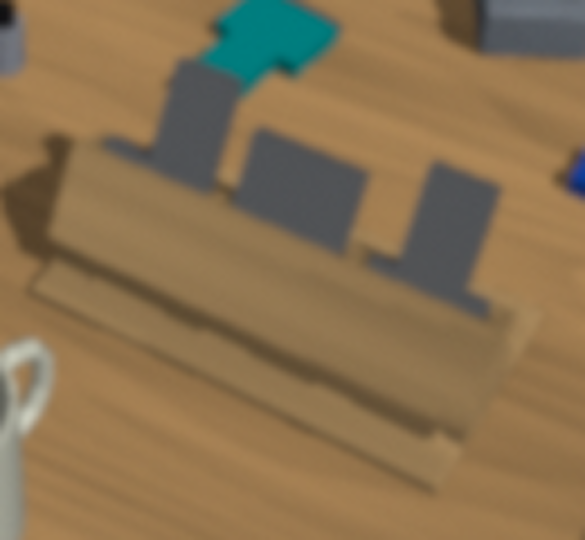

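View pics/d.png

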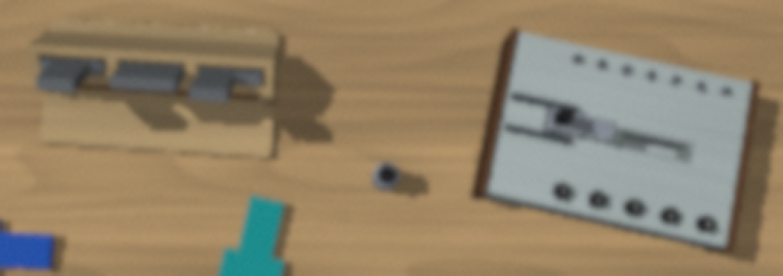

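Scene crop: the left card (190,120) shows a shoulder on its left only, the middle one is plain, and the right card (450,230) seems to have a shoulder on both sides. The top crop is ambiguous, so I'll check with the depth data.

Run:
```python
from h import *
s=dict(np.load('scene.npz'));t=dict(np.load('top.npz'))
for n,x in(('s',s),('t',t)):
    w=cloud(x); hsv=cv2.cvtColor(x['img'],cv2.COLOR_RGB2HSV)
    m=(hsv[...,1]<95)&(w[...,2]>.055)&(w[...,2]<.2)&(w[...,0]>.5)&(w[...,0]<.68)&(w[...,1]>.05)&(w[...,1]<.36)
    P=w[m]; a=np.deg2rad(-2.8); ex=np.array([np.cos(a),np.sin(a)]);ey=np.array([-ex[1],ex[0]])
    c=np.array([.6,.22]); Y=(P[:,:2]-c)@ey; X=(P[:,:2]-c)@ex; Z=P[:,2]
    print(n)
    for k in(-.076,0,.076):
        for z in np.arange(.058,.13,.006):
            i=(abs(Y-k)<.038)&(abs(Z-z)<.003)
            if i.sum()>5: print(k,z.round(3),i.sum(),'Y',np.percentile(Y[i],[3,97]).round(3),'X',np.percentile(X[i],[5,50,95]).round(3))
```

```text
s
-0.076 0.064 9 Y [-0.102 -0.038] X [-0.019 -0.005 -0.004]
-0.076 0.07 85 Y [-0.095 -0.041] X [-0.013 -0.005 -0.   ]
-0.076 0.076 34 Y [-0.069 -0.04 ] X [-0.01  -0.008 -0.005]
-0.076 0.082 41 Y [-0.07  -0.039] X [-0.013 -0.01  -0.008]
-0.076 0.088 37 Y [-0.069 -0.039] X [-0.017 -0.015 -0.011]
-0.076 0.094 40 Y [-0.069 -0.04 ] X [-0.02  -0.018 -0.014]
-0.076 0.1 34 Y [-0.07 -0.04] X [-0.024 -0.021 -0.018]
-0.076 0.106 41 Y [-0.069 -0.039] X [-0.026 -0.024 -0.021]
-0.076 0.112 37 Y [-0.069 -0.039] X [-0.029 -0.027 -0.025]
-0.076 0.118 53 Y [-0.07 -0.04] X [-0.038 -0.031 -0.028]
0 0.064 13 Y [-0.037  0.036] X [-0.016 -0.005 -0.003]
0 0.07 82 Y [-0.037  0.037] X [-0.008 -0.004  0.002]
0 0.076 80 Y [-0.036  0.035] X [-0.01  -0.007 -0.002]
0 0.082 80 Y [-0.037  0.037] X [-0.015 -0.01  -0.007]
0 0.088 84 Y [-0.037  0.035] X [-0.018 -0.014 -0.011]
0 0.094 76 Y [-0.037  0.036] X [-0.022 -0.017 -0.013]
0 0.1 108 Y [-0.037  0.035] X [-0.031 -0.021 -0.017]
0 0.106 34 Y [-0.037  0.035] X [-0.032 -0.022 -0.019]
0 0.112 6 Y [-0.037 -0.036] X [-0.037 -0.031 -0.028]
0.076 0.064 20 Y [0.039 0.112] X 
[... 1732 characters left out ...]
  0.036] X [-0.025 -0.022 -0.02 ]
0.076 0.058 38 Y [0.051 0.11 ] X [-0.019  0.005  0.022]
0.076 0.064 65 Y [0.041 0.111] X [-0.015  0.003  0.018]
0.076 0.07 111 Y [0.044 0.112] X [-0.011  0.003  0.014]
0.076 0.076 70 Y [0.041 0.111] X [-0.005  0.008  0.012]
0.076 0.082 8 Y [0.068 0.09 ] X [-0.017 -0.009 -0.006]
0.076 0.088 16 Y [0.052 0.099] X [-0.015 -0.01  -0.009]
0.076 0.094 11 Y [0.068 0.099] X [-0.02  -0.014 -0.013]
0.076 0.1 17 Y [0.038 0.093] X [-0.027 -0.018 -0.016]
0.076 0.106 9 Y [0.067 0.099] X [-0.028 -0.021 -0.019]
0.076 0.112 18 Y [0.068 0.098] X [-0.037 -0.024 -0.022]
0.076 0.118 58 Y [0.069 0.1  ] X [-0.038 -0.033 -0.026]
0.076 0.124 6 Y [0.069 0.099] X [-0.031 -0.029 -0.028]
```

The depth data agrees. The +y card's neck is centred on its pocket (Y 0.070–0.102, pocket 76 mm from the plain card), while the -y card's neck is offset. So the target is the +y card, and I'll go via the dock for a close look.

Call:
move_arm(
  plan=[
    [[0, 0, 0, 0.12, -0.09, 0, 0], [0, 0, 0, 0.24, -0.18, 0, 0], [0, 0, 0, 0.36, -0.28, 0, 0], [0, 0, 0, 0.48, -0.37, 0, 0], [0, 0, 0, 0.6, -0.46, 0, 0], [0, 0, 0, 0.72, -0.55, 0, 0], [0, 0, 0, 0.84, -0.64, 0, 0], [0, 0, 0, 0.95, -0.74, 0, 0]],
  ],
)

```text
t: 1.1
tcp_pos: [0.2375, -0.5057, 0.2533]
tool_rot: [0.991, 0.133, -0.0, 0.0]
force: [-0.2, 0.1, 0.1]
finger_gap: 0.999
```

Call:
move_arm(
  plan=[
    [[0, 0, 0, 0.12, -0.09, 0, 0], [0, 0, 0, 0.24, -0.18, 0, 0], [0, 0, 0, 0.36, -0.28, 0, 0], [0, 0, 0, 0.48, -0.37, 0, 0], [0, 0, 0, 0.6, -0.46, 0, 0], [0, 0, 0, 0.72, -0.55, 0, 0], [0, 0, 0, 0.84, -0.64, 0, 0], [0, 0, 0, 0.95, -0.74, 0, 0]],
  ],
)

```text
t: 2.1
tcp_pos: [0.3097, -0.4092, 0.2533]
tool_rot: [0.991, 0.133, 0.0, 0.0]
force: [0.5, 0.2, -0.5]
finger_gap: 1.001
```

Call:
move_arm(
  plan=[
    [[0, 0, -0.09, 0.12, -0.09, 0, 0], [0, 0, -0.17, 0.24, -0.18, 0, 0], [0, 0, -0.26, 0.36, -0.28, 0, 0], [0, 0, -0.34, 0.48, -0.37, 0, 0], [0, 0, -0.43, 0.6, -0.46, 0, 0], [0, 0, -0.51, 0.72, -0.55, 0, 0], [0, 0, -0.6, 0.84, -0.64, 0, 0], [0, 0, -0.69, 0.95, -0.74, 0, 0]],
  ],
)

```text
t: 3.1
tcp_pos: [0.3818, -0.3129, 0.2533]
tool_rot: [0.919, 0.395, 0.0, 0.0]
force: [0.5, 0.5, -1.0]
finger_gap: 1.0
```

Call:
move_arm(
  plan=[
    [[0, 0, -0.09, 0.12, -0.02, 0, 0], [0, 0, -0.17, 0.25, -0.04, 0, 0], [0, 0, -0.26, 0.37, -0.06, 0, 0], [0, 0, -0.34, 0.5, -0.08, 0, 0], [0, 0, -0.43, 0.65, -0.1, 0, 0], [0, 0, -0.51, 0.8, -0.12, 0, 0], [0, 0, -0.6, 0.95, -0.15, 0, 0], [0, 0, -0.69, 0.95, -0.15, 0, 0]],
  ],
)

```text
t: 4.1
tcp_pos: [0.4366, -0.2331, 0.2533]
tool_rot: [0.779, 0.627, 0.0, -0.0]
force: [0.3, -0.1, -0.4]
finger_gap: 1.003
```

Run:
```python
from h import *
s=snapshot('wrist'); np.savez('w1.npz',**s); save('e',s['img'])
print(s['mtx'].round(1).tolist(),s['T'].round(3).tolist())
x=status.sense();print(x['t'],x['tcp_pos'],R.from_quat(x['tool_rot']).as_matrix().round(3).tolist(),x['q'].round(2))
```

```text
[[315.0, 0.0, 250.9], [0.0, 315.0, 191.5], [0.0, 0.0, 1.0]] [[0.977, 0.202, 0.07, 0.455], [-0.214, 0.924, 0.317, -0.152], [-0.001, -0.324, 0.946, 0.373], [0.0, 0.0, 0.0, 1.0]]
4.15 [ 0.43646657 -0.23354644  0.25331439] [[0.212, 0.977, 0.0], [0.977, -0.212, 0.0], [0.0, 0.0, -1.0]] [-0.72  0.35  1.75  0.    1.04 -0.5 ]
```

View pics/e.png

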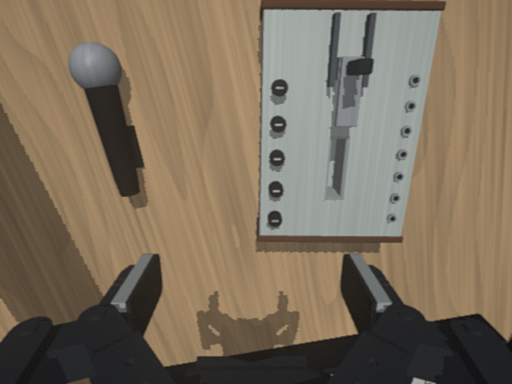

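The wrist view shows the slot at about (337,168), the catch tab at (360,67) and the rails at (335,45) and (370,45). The catch is open and the knobs are on the left. Next I'll measure the dock, slot and catch.

Run:
```python
from h import *
s=dict(np.load('w1.npz')); w=cloud(s); img=s['img'].astype(int)
for p in [(337,168),(333,195),(341,130),(345,100),(360,67),(300,150),(362,62)]: print(p,w[p[1],p[0]].round(4),img[p[1],p[0]])
def ray(uv,z):
    K=s['mtx'];uv=np.asarray(uv,float).reshape(-1,2)
    d=np.c_[(uv[:,0]-K[0,2])/K[0,0],-(uv[:,1]-K[1,2])/K[1,1],-np.ones(len(uv))]@s['T'][:3,:3].T; o=s['T'][:3,3]
    return (o+d*((z-o[2])/d[:,2])[:,None])[:,:2]
# aluminium top outline
m=(abs(w[...,2]-.052)<.004)&(img.max(2)>120)&(img.max(2)-img.min(2)<40)
m=cv2.morphologyEx(m.astype(np.uint8),cv2.MORPH_OPEN,np.ones((3,3)))
n,l,st,_=cv2.connectedComponentsWithStats(m);i=1+st[1:,4].argmax()
c=max(cv2.findContours((l==i).astype(np.uint8),cv2.RETR_EXTERNAL,cv2.CHAIN_APPROX_NONE)[0],key=cv2.contourArea)
r=cv2.minAreaRect(ray(c,.052).astype(np.float32));print('alu',r,'z',np.nanmedian(w[l==i][:,2]))
a=np.deg2rad(r[2]); print(cv2.boxPoints(r).round(4).tolist())
# slot floor/hole
m=(w[...,2]<.045)&(w[...,2]>.0); m[:,:300]=0;m[:,385:]=0;m[:100]=0;m[215:]=0
P=w[m];print('hole',len(P),P.mean(0),P.min(0),P.max(0))
v,u=np.nonzero(m);print(u.min(),u.max(),v.min(),v.max())
if len(P)>20:
  print(cv2.minAreaRect(ray(np.c_[u,v],.052).astype(np.float32)), cv2.minAreaRect(P[:,:2].astype(np.float32)))
for nm,lo,hi in(('tab',.09,.12),('tongue',.065,.075)):
  m=(w[...,2]>lo)&(w[...,2]<hi)&(w[...,1]<-.05)&(w[...,0]>.45)&(w[...,1]>-.35)&(w[...,0]<.65)
  P=w[m];print(nm,len(P),P.mean(0).round(4),cv2.minAreaRect(P[:,:2].astype(np.float32)))
```

```text
(337, 168) [ 0.5302 -0.2608  0.0277] [73 76 74]
(333, 195) [ 0.5185 -0.2856  0.0437] [126 131 128]
(341, 130) [ 0.5343 -0.2151  0.0502] [103 107 105]
(345, 100) [ 0.5367 -0.1847  0.0689] [89 92 94]
(360, 67) [ 0.5413 -0.1584  0.1059] [45 46 47]
(300, 150) [ 0.4903 -0.2263  0.0508] [156 162 159]
(362, 62) [ 0.5432 -0.155   0.106 ] [50 51 50]
alu ((0.5314792990684509, -0.22006756067276), (0.22478947043418884, 0.15916846692562103), 77.18641662597656) z 0.05061961494425185
[[0.42899999022483826, -0.31200000643730164], [0.5842000246047974, -0.3472999930381775], [0.6340000033378601, -0.12809999287128448], [0.4787999987602234, -0.09279999881982803]]
hole 759 [ 0.52893173 -0.25997471  0.02377561] [ 0.5107478  -0.28707506  0.00863143] [ 0.53860772 -0.22627964  0.04497724]
326 345 139 195
((0.5229142308235168, -0.25254833698272705), (0.06062944605946541, 0.014402340166270733), 77.01583862304688) ((0.528772234916687, -0.2566840350627899), (0.06378903985023499, 0.013921213336288929), 68.52996826171875)
tab 322 [ 0.5441 -0.1582  0.1027] ((0.5456819534301758, -0.15844570100307465), (0.011888190172612667, 0.012284989468753338), 77.35684204101562)
tongue 1361 [ 0.5393 -0.181   0.069 ] ((0.5451582670211792, -0.16716015338897705), (0.08602602779865265, 0.02831728383898735), 80.65913391113281)
```

Call:
move_arm(
  plan=[
    [[0, 0, -0.03, 0.13, 0, 0, 0], [0, 0, -0.06, 0.26, 0, 0, 0], [0, 0, -0.09, 0.39, 0, 0, 0], [0, 0, -0.12, 0.52, 0, 0, 0], [0, 0, -0.15, 0.65, 0, 0, 0], [0, 0, -0.18, 0.78, 0, 0, 0], [0, 0, -0.21, 0.9, 0, 0, 0], [0, 0, -0.21, 1.0, 0, 0, 0]],
  ],
)

```text
t: 5.15
tcp_pos: [0.4579, -0.1361, 0.2533]
tool_rot: [0.726, 0.688, 0.0, 0.0]
force: [0.0, -0.0, 0.5]
finger_gap: 0.998
```

Call:
move_arm(
  plan=[
    [[0, 0, 0, 0.13, 0.01, 0, 0], [0, 0, 0, 0.26, 0.02, 0, 0], [0, 0, 0, 0.39, 0.03, 0, 0], [0, 0, 0, 0.52, 0.04, 0, 0], [0, 0, 0, 0.65, 0.05, 0, 0], [0, 0, 0, 0.78, 0.06, 0, 0], [0, 0, 0, 0.9, 0.07, 0, 0], [0, 0, 0, 1.0, 0.08, 0, 0]],
  ],
)

```text
t: 6.15
tcp_pos: [0.4714, -0.0367, 0.2533]
tool_rot: [0.726, 0.687, -0.0, 0.0]
force: [0.5, -1.1, 0.2]
finger_gap: 1.001
```

Call:
move_arm(
  plan=[
    [[0, 0, 0, 0.13, 0.01, 0, 0], [0, 0, 0, 0.26, 0.02, 0, 0], [0, 0, 0, 0.39, 0.03, 0, 0], [0, 0, 0, 0.52, 0.04, 0, 0], [0, 0, 0, 0.65, 0.05, 0, 0], [0, 0, 0, 0.78, 0.06, 0, 0], [0, 0, 0, 0.9, 0.07, 0, 0], [0, 0, 0, 1.0, 0.08, 0, 0]],
  ],
)

```text
t: 7.15
tcp_pos: [0.4849, 0.0627, 0.2533]
tool_rot: [0.726, 0.687, -0.0, -0.0]
force: [-1.1, -0.4, 0.2]
finger_gap: 0.999
```

Call:
move_arm(
  plan=[
    [[0, 0, 0, 0.13, 0.01, 0, 0], [0, 0, 0, 0.26, 0.02, 0, 0], [0, 0, 0, 0.39, 0.03, 0, 0], [0, 0, 0, 0.52, 0.04, 0, 0], [0, 0, 0, 0.65, 0.05, 0, 0], [0, 0, 0, 0.78, 0.06, 0, 0], [0, 0, 0, 0.9, 0.07, 0, 0], [0, 0, 0, 1.0, 0.08, 0, 0]],
  ],
)

```text
t: 8.15
tcp_pos: [0.4984, 0.1621, 0.2533]
tool_rot: [0.726, 0.687, -0.0, 0.0]
force: [-0.1, -0.9, -0.8]
finger_gap: 1.0
```

Call:
move_arm(
  plan=[
    [[0, 0, 0, 0.13, 0.01, 0, 0.4], [0, 0, 0, 0.26, 0.02, 0, 0.4], [0, 0, 0, 0.39, 0.03, 0, 0.4], [0, 0, 0, 0.52, 0.04, 0, 0.4], [0, 0, 0, 0.65, 0.05, 0, 0.4], [0, 0, 0, 0.78, 0.06, 0, 0.4], [0, 0, 0, 0.9, 0.07, 0, 0.4], [0, 0, 0, 1.0, 0.08, 0, 0.4]],
  ],
)

```text
t: 9.15
tcp_pos: [0.5119, 0.2615, 0.2533]
tool_rot: [0.726, 0.687, -0.0, 0.0]
force: [0.1, 0.9, 0.7]
finger_gap: 0.597
```

Call:
move_arm(
  plan=[
    [[-0.09, 0, 0, 0.07, 0, 0.03, 0.4], [-0.18, 0, 0, 0.14, 0, 0.06, 0.4], [-0.27, 0, 0, 0.21, 0, 0.1, 0.4], [-0.36, 0, 0, 0.28, 0, 0.13, 0.4], [-0.45, 0, 0, 0.35, 0, 0.16, 0.4], [-0.54, 0, 0, 0.42, 0, 0.19, 0.4], [-0.622, 0, 0, 0.48, 0, 0.25, 0.4], [-0.622, 0, 0, 0.48, 0, 0.25, 0.4]],
  ],
)

```text
t: 10.15
tcp_pos: [0.513, 0.3089, 0.2273]
tool_rot: [0.704, 0.668, 0.165, 0.175]
force: [-1.3, 0.4, -0.7]
finger_gap: 0.598
```

Run:
```python
from h import *
s=snapshot('wrist'); np.savez('w2.npz',**s); save('f',s['img'])
x=status.sense();print(x['t'],x['tcp_pos'],R.from_quat(x['tool_rot']).as_matrix().round(3).tolist(),x['q'].round(2),x['finger_gap'])
w=cloud(s);hsv=cv2.cvtColor(s['img'],cv2.COLOR_RGB2HSV)
u=np.array([-.469*.9988,.469*.0488,.883]); 
m=(hsv[...,1]<95)&(w[...,2]>.085)&(w[...,2]<.135)&(w[...,0]>.5)&(w[...,0]<.68)&(w[...,1]>.05)&(w[...,1]<.36)
n,l,st,_=cv2.connectedComponentsWithStats(m.astype(np.uint8))
for i in range(1,n):
  if st[i,4]>60:
    P=w[l==i];print(st[i],P.mean(0).round(4))
    h=P@u; T=P[h>np.percentile(h,97)-.004]; print(' top',len(T),T.mean(0).round(4),cv2.minAreaRect(T[:,:2].astype(np.float32)))
```

```text
10.2 [0.51397332 0.30893824 0.22799317] [[0.054, 0.883, 0.467], [0.999, -0.048, -0.026], [-0.001, 0.468, -0.884]] [ 0.46  0.44  1.8  -0.49  0.51  0.9 ] 0.60001920822477
[243 161  15  51 712] [0.5711 0.3087 0.1143]
 top 573 [0.5692 0.3057 0.1176] ((0.5691767930984497, 0.3050450086593628), (0.034371472895145416, 0.010588081553578377), 85.50946807861328)
[243 224  13  65 811] [0.5738 0.2328 0.0997]
 top 725 [0.5731 0.2298 0.1007] ((0.5731174349784851, 0.2289041131734848), (0.06042242795228958, 0.011409652419388294), 85.90547180175781)
[243 290  12  54 631] [0.5645 0.1739 0.1103]
 top 370 [0.5604 0.1679 0.1174] ((0.5604166388511658, 0.16687890887260437), (0.03548895940184593, 0.01075746864080429), 85.65795135498047)
```

View pics/f.png

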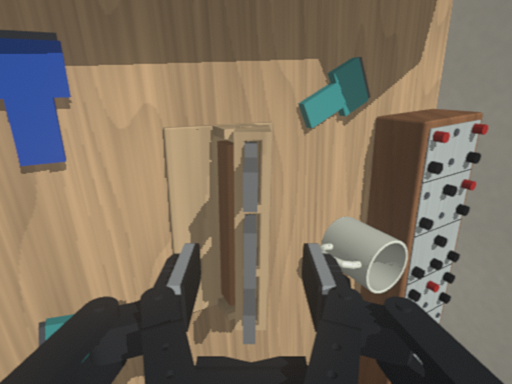

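Looking along the card axis, the target card's top edge is at (250,185) in the middle of the open jaws. The correction needed is only a few mm, so I'll go forward and grip.

Call:
move_arm(
  plan=[
    [[0, 0, 0.018, -0.01, -0.03, 0.12, 0.4], [0, 0, 0.018, -0.01, -0.03, 0.25, 0.4], [0, 0, 0.018, -0.01, -0.03, 0.38, 0.4], [0, 0, 0.018, -0.01, -0.03, 0.5, 0.4], [0, 0, 0.018, -0.01, -0.03, 0.62, 0.4], [0, 0, 0.018, -0.01, -0.03, 0.75, 0.4], [0, 0, 0.018, -0.01, -0.03, 0.87, 0.4], [0, 0, 0.018, -0.01, -0.03, 1.0, 0.4]],
  ],
)

```text
t: 11.2
tcp_pos: [0.559, 0.3053, 0.1379]
tool_rot: [0.709, 0.662, 0.168, 0.174]
force: [0.7, 0.1, 0.5]
finger_gap: 0.601
```

Call:
move_arm(
  plan=[
    [[0, 0, 0, 0, 0, 0.1, 0.4], [0, 0, 0, 0, 0, 0.2, 0.4], [0, 0, 0, 0, 0, 0.3, 0.4], [0, 0, 0, 0, 0, 0.35, 0.4], [0, 0, 0, 0, 0, 0.35, 0.7], [0, 0, 0, 0, 0, 0.35, 1.0], [0, 0, 0, 0, 0, 0.35, 1.0], [0, 0, 0, 0, 0, 0.35, 1.0]],
  ],
  force=40,
)

```text
t: 12.2
tcp_pos: [0.575, 0.3044, 0.1081]
tool_rot: [0.709, 0.662, 0.168, 0.175]
force: [-0.3, -0.4, 2.7]
finger_gap: 0.133
```

The gap is about 11 mm, so the card is gripped. Now I'll draw it out along its axis.

Call:
move_arm(
  plan=[
    [[0, 0, 0, 0, 0, -0.05, 1.0], [0, 0, 0, 0, 0, -0.12, 1.0], [0, 0, 0, 0, 0, -0.22, 1.0], [0, 0, 0, 0, 0, -0.35, 1.0], [0, 0, 0, 0, 0, -0.5, 1.0], [0, 0, 0, 0, 0, -0.65, 1.0], [0, 0, 0, 0, 0, -0.82, 1.0], [0, 0, 0, 0, 0, -1.0, 1.0]],
  ],
)

```text
t: 13.2
tcp_pos: [0.5273, 0.3069, 0.197]
tool_rot: [0.71, 0.662, 0.167, 0.174]
force: [0.7, -0.1, -1.2]
finger_gap: 0.137
```

Run:
```python
from h import *
s=snapshot('wrist'); save('g1',s['img']); t=snapshot('scene')
A=np.hstack([cv2.resize(s['img'],(400,300)),cv2.resize(t['img'][150:300,220:420],(400,300))]);save('g',A)
x=status.sense();print(x['t'],x['tcp_pos'],R.from_quat(x['tool_rot']).as_matrix().round(3).tolist(),x['force'],x['finger_gap'])
```

```text
13.3 [0.5278392  0.30751746 0.19837231] [[0.067, 0.88, 0.471], [0.998, -0.063, -0.024], [0.008, 0.472, -0.882]] [ 0.609078    0.15816202 -1.13488362] 0.1365433058752191
```

View pics/g.png

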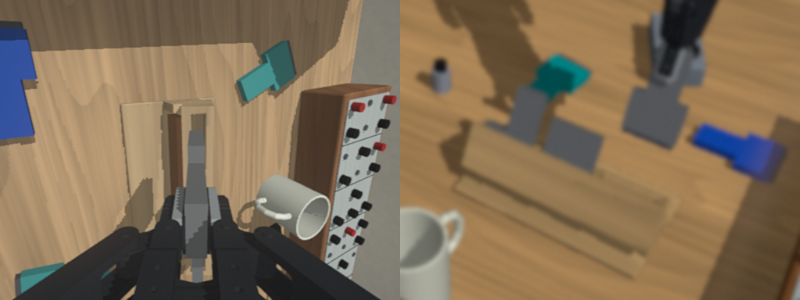

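The card is free and well held, with shoulders on both sides, and the other two cards stayed put. Next I'll stand it upright and carry it to the slot.

Call:
move_arm(
  plan=[
    [[0.09, 0, 0, -0.07, 0.01, -0.1, 1.0], [0.18, 0, 0, -0.14, 0.02, -0.2, 1.0], [0.27, 0, 0, -0.21, 0.02, -0.3, 1.0], [0.36, 0, 0, -0.28, 0.03, -0.4, 1.0], [0.45, 0, 0, -0.35, 0.04, -0.5, 1.0], [0.54, 0, 0, -0.42, 0.05, -0.6, 1.0], [0.622, 0, 0, -0.5, 0.05, -0.66, 1.0], [0.622, 0, 0, -0.51, 0.05, -0.66, 1.0]],
  ],
)

```text
t: 14.3
tcp_pos: [0.4994, 0.2569, 0.2564]
tool_rot: [0.731, 0.682, 0.003, -0.002]
force: [0.1, 0.8, -1.6]
finger_gap: 0.134
```

Call:
move_arm(
  plan=[
    [[0, 0, 0, -0.13, 0.01, 0, 1.0], [0, 0, 0, -0.26, 0.03, 0, 1.0], [0, 0, 0, -0.39, 0.04, 0, 1.0], [0, 0, 0, -0.52, 0.06, 0, 1.0], [0, 0, 0, -0.65, 0.07, 0, 1.0], [0, 0, 0, -0.78, 0.09, 0, 1.0], [0, 0, 0, -0.9, 0.1, 0, 1.0], [0, 0, 0, -1.0, 0.12, 0, 1.0]],
  ],
)

```text
t: 15.3
tcp_pos: [0.5034, 0.156, 0.2556]
tool_rot: [0.731, 0.683, 0.002, -0.002]
force: [-0.2, 0.2, -1.3]
finger_gap: 0.132
```

Call:
move_arm(
  plan=[
    [[0, 0, 0, -0.13, 0.01, 0, 1.0], [0, 0, 0, -0.26, 0.03, 0, 1.0], [0, 0, 0, -0.39, 0.04, 0, 1.0], [0, 0, 0, -0.52, 0.06, 0, 1.0], [0, 0, 0, -0.65, 0.07, 0, 1.0], [0, 0, 0, -0.78, 0.09, 0, 1.0], [0, 0, 0, -0.9, 0.1, 0, 1.0], [0, 0, 0, -1.0, 0.12, 0, 1.0]],
  ],
)

```text
t: 16.3
tcp_pos: [0.5086, 0.0554, 0.2549]
tool_rot: [0.731, 0.683, 0.002, -0.002]
force: [-0.8, -0.5, -0.5]
finger_gap: 0.135
```

Call:
move_arm(
  plan=[
    [[0, 0, 0, -0.13, 0.01, 0, 1.0], [0, 0, 0, -0.26, 0.03, 0, 1.0], [0, 0, 0, -0.39, 0.04, 0, 1.0], [0, 0, 0, -0.52, 0.06, 0, 1.0], [0, 0, 0, -0.65, 0.07, 0, 1.0], [0, 0, 0, -0.78, 0.09, 0, 1.0], [0, 0, 0, -0.9, 0.1, 0, 1.0], [0, 0, 0, -1.0, 0.12, 0, 1.0]],
  ],
)

```text
t: 17.3
tcp_pos: [0.5138, -0.0451, 0.2543]
tool_rot: [0.731, 0.683, 0.002, -0.002]
force: [-0.5, 0.2, -1.1]
finger_gap: 0.135
```

Call:
move_arm(
  plan=[
    [[0, 0, 0, -0.13, 0.01, 0, 1.0], [0, 0, 0, -0.26, 0.03, 0, 1.0], [0, 0, 0, -0.39, 0.04, 0, 1.0], [0, 0, 0, -0.52, 0.06, 0, 1.0], [0, 0, 0, -0.65, 0.07, 0, 1.0], [0, 0, 0, -0.78, 0.09, 0, 1.0], [0, 0, 0, -0.9, 0.1, 0, 1.0], [0, 0, 0, -1.0, 0.12, 0, 1.0]],
  ],
)

```text
t: 18.3
tcp_pos: [0.519, -0.1457, 0.2536]
tool_rot: [0.731, 0.683, 0.002, -0.002]
force: [-0.7, -0.3, -1.7]
finger_gap: 0.135
```

Call:
move_arm(
  plan=[
    [[0, 0, 0.03, -0.13, 0.01, 0, 1.0], [0, 0, 0.06, -0.26, 0.03, 0, 1.0], [0, 0, 0.09, -0.39, 0.04, 0, 1.0], [0, 0, 0.12, -0.52, 0.06, 0, 1.0], [0, 0, 0.15, -0.65, 0.07, 0, 1.0], [0, 0, 0.18, -0.78, 0.09, 0, 1.0], [0, 0, 0.2, -0.9, 0.1, 0, 1.0], [0, 0, 0.2, -1.0, 0.12, 0, 1.0]],
  ],
)

```text
t: 19.3
tcp_pos: [0.5242, -0.2463, 0.2529]
tool_rot: [0.782, 0.623, 0.002, -0.003]
force: [0.3, 0.7, -1.7]
finger_gap: 0.133
```

Run:
```python
from h import *
s=snapshot('wrist'); np.savez('w3.npz',**s);save('i',s['img']); 
t=snapshot('scene'); np.savez('s3.npz',**t)
x=status.sense();M=R.from_quat(x['tool_rot']).as_matrix();print(x['t'],x['tcp_pos'],M.round(3).tolist(),x['force'],x['finger_gap'])
w=cloud(s)
loc=(w-x['tcp_pos'])@M  # tool frame
hsv=cv2.cvtColor(s['img'],cv2.COLOR_RGB2HSV)
m=(abs(loc[...,0])<.05)&(abs(loc[...,1])<.012)&(loc[...,2]>.026)&(loc[...,2]<.12)
P=loc[m];print(len(P))
for z in np.arange(.03,.115,.008):
    i=abs(P[:,2]-z)<.004
    if i.sum()>3:print(z.round(3),i.sum(),np.percentile(P[i],[2,50,98],axis=0).round(4).tolist())
wt=cloud(t);l2=(wt-x['tcp_pos'])@M
m=(abs(l2[...,0])<.05)&(abs(l2[...,1])<.02)&(l2[...,2]>.026)&(l2[...,2]<.12);P=l2[m];print('scene',len(P))
for z in np.arange(.03,.115,.006):
    i=abs(P[:,2]-z)<.003
    if i.sum()>3:print(z.round(3),i.sum(),np.percentile(P[i],[2,50,98],axis=0).round(4).tolist())
```

```text
19.4 [ 0.52448598 -0.24680233  0.25295247] [[0.224, 0.975, 0.001], [0.975, -0.224, 0.006], [0.006, -0.0, -1.0]] [ 0.34228601  0.05294674 -0.88610397] 0.13027385308675238
1177
0.03 146 [[0.0171, -0.0061, 0.0262], [0.0176, -0.0002, 0.0298], [0.0181, 0.0056, 0.0338]]
0.038 122 [[0.017, -0.0059, 0.0341], [0.0176, 0.0, 0.0379], [0.018, 0.0055, 0.0417]]
0.046 590 [[0.0174, -0.006, 0.0424], [0.0247, 0.0, 0.0439], [0.0308, 0.0056, 0.0489]]
0.054 83 [[0.0302, -0.0062, 0.0502], [0.0306, -0.0005, 0.0536], [0.0309, 0.0052, 0.058]]
0.062 71 [[0.0301, -0.006, 0.0582], [0.0305, -0.0006, 0.0619], [0.0309, 0.0054, 0.0649]]
0.07 66 [[0.0301, -0.006, 0.0662], [0.0305, -0.0006, 0.069], [0.0307, 0.0054, 0.0737]]
0.078 60 [[0.0301, -0.0059, 0.0742], [0.0304, 0.0, 0.078], [0.0307, 0.0052, 0.0815]]
0.086 39 [[0.0301, -0.006, 0.0822], [0.0305, -0.0, 0.0848], [0.0307, 0.0053, 0.0869]]
scene 348
0.03 21 [[-0.0103, -0.0054, 0.0271], [0.0165, 0.0053, 0.0297], [0.0225, 0.0072, 0.0328]]
0.036 26 [[-0.0141, -0.0046, 0.0333], [0.0105, 0.0054, 0.0357], [0.0209, 0.0067, 0.0387]]
0.042 36 [[-0.0255, -0.0053, 0.0396], [0.018, 0.0032, 0.0426], [0.0298, 0.0069, 0.0447]]
0.048 40 [[-0.0264, -0.0058, 0.0451], [0.0127, 0.0053, 0.0471], [0.0324, 0.0071, 0.0508]]
0.054 35 [[-0.0248, -0.0039, 0.0511], [0.003, 0.0055, 0.0539], [0.0331, 0.0078, 0.0568]]
0.06 32 [[-0.0262, -0.004, 0.0571], [0.0171, 0.0053, 0.06], [0.0319, 0.0067, 0.0628]]
0.066 34 [[-0.0246, -0.0066, 0.0632], [0.0136, 0.0055, 0.0659], [0.0322, 0.0075, 0.0689]]
0.072 34 [[-0.0237, -0.0038, 0.0692], [0.0123, 0.0058, 0.0713], [0.0325, 0.0072, 0.0748]]
0.078 33 [[-0.0269, -0.0049, 0.0751], [0.0166, 0.0053, 0.0781], [0.0337, 0.0071, 0.0808]]
0.084 32 [[-0.0276, -0.0049, 0.0812], [0.0128, 0.0055, 0.0839], [0.0322, 0.0072, 0.0866]]
0.09 18 [[-0.0262, -0.0032, 0.0876], [0.0105, 0.0045, 0.0908], [0.0298, 0.0058, 0.0927]]
0.096 5 [[-0.0191, -0.0014, 0.0933], [0.0071, 0.002, 0.0937], [0.0279, 0.0041, 0.095]]
```

View pics/i.png

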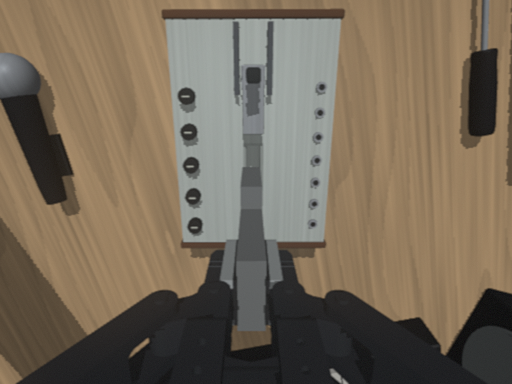

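The card hangs upright below the tool: its edge is at tool x +17.6 mm (0.5 mm off centre), its shoulder at z 0.043 and its foot at about z 0.093. I'll measure the slot line relative to the tool in this same image.

Run:
```python
from h import *
s=dict(np.load('w3.npz')); w=cloud(s); img=s['img'].astype(int)
x=status.sense();M=R.from_quat(x['tool_rot']).as_matrix();L=(w-x['tcp_pos'])@M
m=(abs(w[...,2]-.051)<.004)&(img.max(2)>120)&(img.max(2)-img.min(2)<40); m[240:]=0
P=L[m]; r=cv2.minAreaRect(P[:,:2].astype(np.float32)); print(r)
v,u=np.nonzero(m)
for a in range(30,220,15):
    q=L[a][m[a]]; print(a,q[:,0].mean().round(4),np.percentile(q[:,1],[0,100]).round(4),end=' ')
m=(w[...,2]>.102)&(w[...,2]<.112)&(L[...,0]>.05)&(abs(L[...,1])<.03)
P=L[m];print('\ntab',len(P),P.mean(0).round(4),P.min(0).round(4),P.max(0).round(4))
m=(w[...,2]<.046)&(w[...,2]>.005)&(abs(L[...,1])<.02)&(L[...,0]>0)&(L[...,0]<.06);P=L[m]
print('hole',len(P),P.min(0).round(4) if len(P) else '',P.max(0).round(4) if len(P) else '')
for q in range(125,190,5): print(q,L[q,240:266:5].round(3).tolist()[2], img[q,252])
for name,sl in (('first est',(.5237,-.2542,.052)),): print(name,((np.array(sl)-x['tcp_pos'])@M).round(4))
```

```text
((0.027658753097057343, -0.08142247796058655), (0.2236342430114746, 0.32599174976348877), 0.010943167842924595)
30 0.1302 [-0.0785  0.0808] 45 0.1176 [-0.0785  0.0811] 60 0.1046 [-0.0787  0.0801] 75 0.0913 [-0.2439  0.0804] 90 0.0776 [-0.0782  0.0804] 105 0.0635 [-0.0781  0.0805] 120 0.049 [-0.0781  0.0809] 135 0.034 [-0.0784  0.0813] 150 0.0186 [-0.0788  0.0805] 165 0.0027 [-0.0776  0.0806] 180 -0.0137 [-0.0779  0.0806] 195 -0.0306 [-0.0782  0.0809] 210 -0.0481 [-0.0782  0.0815] 
tab 230 [0.0902 0.0014 0.1487] [ 0.0847 -0.0041  0.146 ] [0.096  0.0072 0.151 ]
hole 188 [ 1.000e-04 -6.100e-03  2.229e-01] [0.0178 0.0088 0.2443]
125 [0.046, -0.001, 0.183] [129 132 137]
130 [0.042, -0.001, 0.184] [129 132 136]
135 [0.034, -0.001, 0.201] [ 97 101  98]
140 [0.029, -0.001, 0.202] [101 104 102]
145 [0.023, -0.001, 0.205] [94 98 94]
150 [0.011, -0.001, 0.242] [101 106 102]
155 [0.005, -0.001, 0.242] [103 106 104]
160 [-0.001, -0.001, 0.243] [101 106 103]
165 [-0.007, -0.001, 0.243] [102 107 103]
170 [0.031, -0.001, 0.078] [86 88 88]
175 [0.031, -0.001, 0.066] [83 86 85]
180 [0.031, -0.001, 0.055] [85 87 87]
185 [0.031, -0.001, 0.045] [84 86 86]
first est [-0.0086  0.001   0.2009]
```

The slot is at about tool (-7.8, +1.3) mm and parallel to the tool, and the full descent is about 148 mm. I'll align and descend to just above the mouth, then insert slowly.

Call:
move_arm(
  plan=[
    [[0, 0, 0, -0.05, 0.014, 0.1, 1.0], [0, 0, 0, -0.083, 0.014, 0.2, 1.0], [0, 0, 0, -0.083, 0.014, 0.35, 1.0], [0, 0, 0, -0.083, 0.014, 0.5, 1.0], [0, 0, 0, -0.083, 0.014, 0.65, 1.0], [0, 0, 0, -0.083, 0.014, 0.8, 1.0], [0, 0, 0, -0.083, 0.014, 0.93, 1.0], [0, 0, 0, -0.083, 0.014, 1.0, 1.0]],
  ],
)

```text
t: 20.4
tcp_pos: [0.5235, -0.253, 0.1518]
tool_rot: [0.782, 0.623, 0.002, -0.003]
force: [0.1, 0.1, -1.4]
finger_gap: 0.133
```

Call:
move_arm(
  plan=[
    [[0, 0, 0, 0, 0, 0.04, 1.0], [0, 0, 0, 0, 0, 0.08, 1.0], [0, 0, 0, 0, 0, 0.12, 1.0], [0, 0, 0, 0, 0, 0.15, 1.0], [0, 0, 0, 0, 0, 0.18, 1.0], [0, 0, 0, 0, 0, 0.2, 1.0], [0, 0, 0, 0, 0, 0.22, 1.0], [0, 0, 0, 0, 0, 0.22, 1.0]],
  ],
)

```text
t: 21.4
tcp_pos: [0.5237, -0.253, 0.1308]
tool_rot: [0.782, 0.623, 0.002, -0.003]
force: [-0.5, -0.0, -0.8]
finger_gap: 0.132
```

It's in the slot with no contact force. Continuing to the floor.

Call:
move_arm(
  plan=[
    [[0, 0, 0, 0, 0, 0.04, 1.0], [0, 0, 0, 0, 0, 0.09, 1.0], [0, 0, 0, 0, 0, 0.14, 1.0], [0, 0, 0, 0, 0, 0.18, 1.0], [0, 0, 0, 0, 0, 0.21, 1.0], [0, 0, 0, 0, 0, 0.23, 1.0], [0, 0, 0, 0, 0, 0.25, 1.0], [0, 0, 0, 0, 0, 0.26, 1.0]],
  ],
)

```text
t: 22.4
tcp_pos: [0.5238, -0.253, 0.1049]
tool_rot: [0.782, 0.623, 0.002, -0.002]
force: [0.2, 0.1, -0.7]
finger_gap: 0.136
```

Call:
move_arm(
  plan=[
    [[0, 0, 0, 0, 0, 0.005, 1.0], [0, 0, 0, 0, 0, 0.01, 1.0], [0, 0, 0, 0, 0, 0.015, 1.0], [0, 0, 0, 0, 0, 0.02, 1.0], [0, 0, 0, 0, 0, 0.02, 1.0], [0, 0, 0, 0, 0, 0.02, 1.0], [0, 0, 0, 0, 0, 0.02, 1.0], [0, 0, 0, 0, 0, 0.02, 1.0]],
  ],
)

```text
t: 23.4
tcp_pos: [0.524, -0.2529, 0.1045]
tool_rot: [0.782, 0.623, 0.002, -0.002]
force: [-1.2, 0.1, 9.5]
finger_gap: 0.135
```

Run:
```python
from h import *
s=snapshot('wrist'); w=cloud(s); x=status.sense();M=R.from_quat(x['tool_rot']).as_matrix();L=(w-x['tcp_pos'])@M
print(x['tcp_pos'],x['force'],x['t'])
m=(L[...,0]>.02)&(L[...,0]<.029)&(abs(L[...,1])<.005)&(L[...,2]>.025);P=w[m];print(len(P),np.median(P,0),np.median(L[m],0))
m=(abs(w[...,2]-.051)<.004)&(L[...,0]>.02)&(L[...,0]<.1)&(L[...,1]>.03)&(L[...,1]<.05);print('top',np.median(w[m][:,2]))
```

```text
[ 0.5239421  -0.25294733  0.10446771] [-1.67129044  0.80563654  9.35259581] 23.45
279 [ 0.52967505 -0.22879046  0.06081848] [ 2.45325093e-02 -4.26607069e-05  4.38257508e-02]
top 0.05067082596119493
```

The card bottomed with about 10 N, and its shoulder is 10.1 mm above the module top, so it's fully seated. Next I'll release, rise, move to the tab and pinch it.

Call:
move_arm(
  plan=[
    [[0, 0, 0, 0, 0, -0.01, 0.7], [0, 0, 0, 0, 0, -0.01, 0.4], [0, 0, 0, 0, 0, -0.01, 0.4], [0, 0, 0, 0, 0, -0.05, 0.4], [0, 0, 0, 0, 0, -0.12, 0.4], [0, 0, 0, 0, 0, -0.22, 0.4], [0, 0, 0, 0, 0, -0.32, 0.4], [0, 0, 0, 0, 0, -0.42, 0.4]],
  ],
)

```text
t: 24.45
tcp_pos: [0.5239, -0.2533, 0.146]
tool_rot: [0.782, 0.623, 0.002, -0.002]
force: [0.3, -0.6, -0.0]
finger_gap: 0.603
```

Call:
move_arm(
  plan=[
    [[0, 0, 0, 0.13, 0, 0, 0.4], [0, 0, 0, 0.26, 0, 0, 0.4], [0, 0, 0, 0.39, 0, 0, 0.4], [0, 0, 0, 0.52, 0, 0, 0.4], [0, 0, 0, 0.65, 0, 0, 0.4], [0, 0, 0, 0.78, 0, 0, 0.4], [0, 0, 0, 0.9, 0, 0, 0.4], [0, 0, 0, 0.985, 0, 0, 0.4]],
  ],
)

```text
t: 25.45
tcp_pos: [0.5459, -0.1563, 0.1456]
tool_rot: [0.782, 0.624, 0.002, -0.002]
force: [-0.0, -0.1, -0.4]
finger_gap: 0.6
```

Run:
```python
from h import *
s=snapshot('wrist');t=snapshot('scene'); w=cloud(t); x=status.sense();M=R.from_quat(x['tool_rot']).as_matrix();L=(w-x['tcp_pos'])@M
save('j',np.hstack([cv2.resize(s['img'],(400,300)),cv2.resize(t['img'][120:220,100:233],(400,300))]))
print(x['tcp_pos'],x['force'],x['t'],x['finger_gap'])
m=(abs(L[...,0]+.0985)<.03)&(abs(L[...,1])<.02)&(w[...,2]>.1)&(w[...,2]<.13);P=w[m];print(len(P),np.percentile(P,[5,50,95],0),np.median(L[m],0))
```

```text
[ 0.54581103 -0.15623016  0.14555852] [0.73731838 1.5244668  0.63919014] 25.55 0.6028440785785403
23 [[ 0.52602136 -0.26623303  0.1006951 ]
 [ 0.52885796 -0.2571204   0.10594684]
 [ 0.53319531 -0.23451759  0.11457641]] [-0.10236233  0.00588919  0.03897314]
```

View pics/j.png

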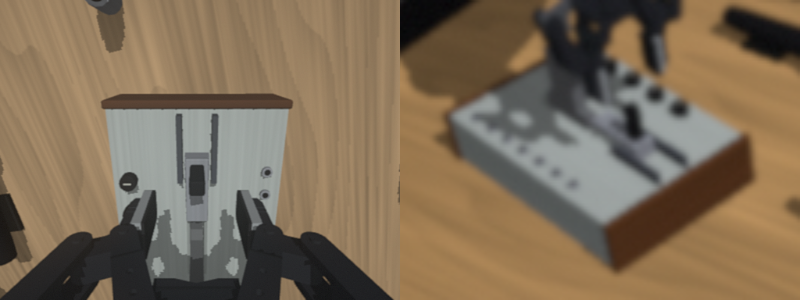

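The tab is between the fingers on their centreline and the card is still standing in the slot. Now I'll go down, pinch and slide.

Call:
move_arm(
  plan=[
    [[0, 0, 0, 0, 0, 0.1, 0.4], [0, 0, 0, 0, 0, 0.2, 0.4], [0, 0, 0, 0, 0, 0.3, 0.4], [0, 0, 0, 0, 0, 0.4, 0.4], [0, 0, 0, 0, 0, 0.44, 0.6], [0, 0, 0, 0, 0, 0.44, 0.8], [0, 0, 0, 0, 0, 0.44, 1.0], [0, 0, 0, 0, 0, 0.44, 1.0]],
  ],
  force=25,
)

```text
t: 26.55
tcp_pos: [0.5461, -0.157, 0.1016]
tool_rot: [0.782, 0.623, 0.002, -0.002]
force: [2.4, -0.5, -4.0]
finger_gap: 0.134
```

Call:
move_arm(
  plan=[
    [[0, 0, 0, -0.03, 0, 0, 1.0], [0, 0, 0, -0.07, 0, 0, 1.0], [0, 0, 0, -0.11, 0, 0, 1.0], [0, 0, 0, -0.15, 0, 0, 1.0], [0, 0, 0, -0.19, 0, 0, 1.0], [0, 0, 0, -0.22, 0, 0, 1.0], [0, 0, 0, -0.24, 0, 0, 1.0], [0, 0, 0, -0.25, 0, 0, 1.0]],
  ],
)

```text
t: 27.55
tcp_pos: [0.5405, -0.1816, 0.1016]
tool_rot: [0.782, 0.623, 0.002, -0.002]
force: [5.1, 1.2, -3.5]
finger_gap: 0.13
```

Call:
move_arm(
  plan=[
    [[0, 0, 0, -0.01, 0, 0, 1.0], [0, 0, 0, -0.015, 0, 0, 1.0], [0, 0, 0, -0.02, 0, 0, 1.0], [0, 0, 0, -0.025, 0, 0, 1.0], [0, 0, 0, -0.03, 0, 0, 1.0], [0, 0, 0, -0.035, 0, 0, 1.0], [0, 0, 0, -0.04, 0, 0, 1.0], [0, 0, 0, -0.04, 0, 0, 1.0]],
  ],
)

```text
t: 28.55
tcp_pos: [0.5402, -0.1829, 0.1015]
tool_rot: [0.782, 0.623, 0.004, -0.003]
force: [8.1, 7.1, -3.3]
finger_gap: 0.137
```

The catch stopped at its end stop after 26.4 mm of travel, with the reaction force rising. Release, rise and check.

Call:
move_arm(
  plan=[
    [[0, 0, 0, 0, 0, 0, 0.7], [0, 0, 0, 0, 0, 0, 0.4], [0, 0, 0, 0, 0, 0, 0.4], [0, 0, 0, 0, 0, -0.1, 0.4], [0, 0, 0, 0, 0, -0.25, 0.4], [0, 0, 0, 0, 0, -0.45, 0.4], [0, 0, 0, 0, 0, -0.7, 0.4], [0, 0, 0, 0, 0, -1.0, 0.4]],
  ],
)

```text
t: 29.55
tcp_pos: [0.539, -0.1858, 0.2031]
tool_rot: [0.782, 0.623, 0.002, -0.002]
force: [-0.3, -1.2, 0.4]
finger_gap: 0.6
```

Call:
move_arm(
  plan=[
    [[0, 0, 0, -0.12, -0.12, 0, 0.4], [0, 0, 0, -0.25, -0.25, 0, 0.4], [0, 0, 0, -0.37, -0.37, 0, 0.4], [0, 0, 0, -0.5, -0.5, 0, 0.4], [0, 0, 0, -0.62, -0.62, 0, 0.4], [0, 0, 0, -0.75, -0.75, 0, 0.4], [0, 0, 0, -0.87, -0.87, 0, 0.4], [0, 0, 0, -0.87, -0.87, 0, 0.4]],
  ],
)

```text
t: 30.55
tcp_pos: [0.434, -0.2519, 0.2009]
tool_rot: [0.783, 0.623, 0.002, -0.003]
force: [-0.2, 0.2, 0.8]
finger_gap: 0.598
```

Run:
```python
from h import *
s=snapshot('wrist');t=snapshot('scene'); w=cloud(s); x=status.sense()
save('k',np.hstack([cv2.resize(s['img'],(400,300)),cv2.resize(t['img'][120:300,100:340],(400,300))]))
print(x['tcp_pos'],x['t'],x['finger_gap'])
c=np.array([.5237,-.2535]);ey=np.array([.2215,.975]);ex=np.array([.975,-.2215])
for n,w in(('wrist',w),('scene',cloud(t))):
    Y=(w[...,:2]-c)@ey;X=(w[...,:2]-c)@ex;Z=w[...,2]
    for nm,m in(('tab',(Z>.095)&(Z<.112)&(Y>.05)&(Y<.12)&(abs(X)<.03)),('tongue',(Z>.066)&(Z<.074)&(Y>.005)&(Y<.05)&(abs(X)<.02)),('cardtop',(Z>.108)&(Z<.125)&(abs(Y)<.03)&(abs(X)<.02)),('shoulder-y',(Z>.057)&(Z<.066)&(Y<-.02)&(Y>-.03)&(abs(X)<.008))):
        if m.sum()>5: print(n,nm,m.sum(),'Y',np.percentile(Y[m],[2,50,98]).round(4),'X',np.median(X[m]).round(4),'Z',np.percentile(Z[m],[5,50,95]).round(4))
```

```text
[ 0.43513539 -0.25145907  0.20101444] 30.65 0.6003950158883861
wrist tab 443 Y [0.0654 0.0714 0.0768] X -0.0014 Z [0.0971 0.1046 0.106 ]
wrist tongue 1095 Y [0.0105 0.0343 0.0496] X -0.0006 Z [0.0676 0.0691 0.0705]
wrist cardtop 1088 Y [-0.0155  0.0022  0.0179] X -0.001 Z [0.1099 0.1154 0.1166]
wrist shoulder-y 114 Y [-0.029  -0.0254 -0.0203] X -0.0021 Z [0.0587 0.0606 0.0618]
scene tab 29 Y [0.0701 0.0772 0.0816] X 0.0023 Z [0.0963 0.1024 0.1064]
scene tongue 63 Y [0.0093 0.0341 0.049 ] X 0.0021 Z [0.067  0.0693 0.073 ]
scene cardtop 58 Y [-0.012   0.0077  0.0221] X 0.0023 Z [0.1091 0.1149 0.1172]
```

View pics/k.png

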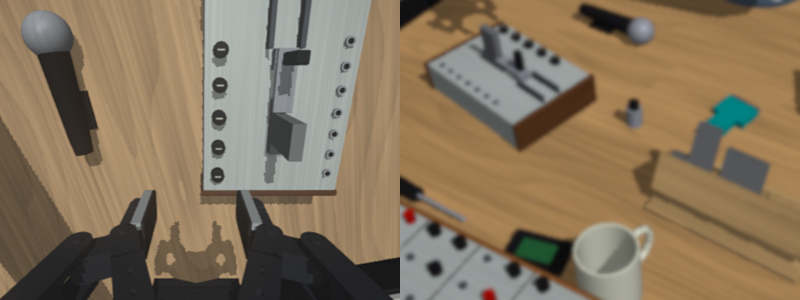

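The tab is 71 mm from the slot (72 nominal when locked), the tongue lies over the shoulder, and the card top and shoulder are at seated height. The arm is clear, so I'm handing in.

```bash
python3 -c "
from station import manip
print(manip.sign_off())"
```

```text
the job is handed in; nothing more can be done
None
```

The card with a shoulder on both sides is seated in the module's slot and the catch is locked over it. I handed the job in at about 31 s of the 54 s limit. The sign-off reports no verdict.

- **Card:** I took it from the holder's +y pocket, carried it upright and lowered it until it bottomed with about 10 N. In the last wrist picture its shoulder is about 10 mm and its top about 65 mm above the module, matching the seated heights.
- **Catch:** I pinched the tab and slid it 26.4 mm to its end stop, where the reaction force rose. The wrist picture puts the tab 71 mm from the slot centre, against 72 mm when locked, and the tongue over the shoulder.
- **Other things:** The last picture shows the gripper clear of everything. The other two cards, and everything else in view, look undisturbed; I compared these by eye, not by measurement.
- **Disagreement:** The scene camera put the tab at about 77 mm. It had few points and showed the card top shifted the same way, by about 6 mm, so I relied on the wrist camera and the end-stop force.

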